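# Soak the wash brush and crack the tool-wash bottle

## Robot

A 6-joint arm with a two-finger parallel gripper is mounted at the origin on the work surface. World frame = base frame: x ahead of the robot, y to its left, z up, the work surface at z = 0. Lengths are in m, angles in degrees, forces in N, time in s.
With the tool pointing down it reaches from about 0.275 to 0.975 m from the base axis. Payload 8.4 kg.
Tool frame: the origin (TCP) lies midway between the tips of the shut fingers; the grasp point (between the pads) lies 19 mm behind it; z points along the fingers, y is the direction in which the jaws open and shut (so a half turn about z gives the same grasp; the last joint's range is limited). The gripper opens to 92 mm and grips with 3 to 60 N. Pads are 20 mm wide; open, the fingers measure 128 mm over their backs; the gripper's body (75 mm by 189 mm) begins 69 mm behind the grasp point.
Start: joints at [-76.226, 20.225, 93.587, -0, 66.188, -0.138], TCP at [0.15, -0.607, 0.215] pointing down, gripper open.
Joint ranges: [-150.9, 150.9], [-52.94, 120.26], [3.33, 152.33], [-74.26, 254.26], [0, 154.13], [-172.89, 172.89]. Speed limits (degrees/s): [127.2, 127.2, 159.86, 180, 180, 180].

## Interface

Orientations are given as [roll, pitch, yaw] about the fixed x, y, z axes, in that order (R = Rz(yaw) Ry(pitch) Rx(roll)).
In Python, from cell import ctrl gives the robot as it stands. Calls block until the motion is done:
- ctrl.goto(position, orientation): joint-space move of the TCP to a pose.
- ctrl.move_linear(position, velocity=0.15, frame=None, stop_force=None): straight line of the TCP; frame=None keeps the orientation; velocity is the mean speed in m/s. With stop_force (N) it stops when the force on the tool has changed by that much, and returns True; else False.
- ctrl.goto_joints(angles): joint-space move.
- ctrl.move_gripper(opening): opening from 0.0 (shut) to 1.0 (fully open); the grip force is fixed at half the most; returns when the fingers have stopped.
- ctrl.wait(seconds).
- ctrl.inverse_kinematics(position, orientation): joint angles nearest the present ones, or None.
- ctrl.get_state(): the state.
- ctrl.read_camera(name): name is "side" or "top"; returns (picture, depth): 400x640x3 uint8, red, green, blue; 400x640 float32, m along the optical axis (not along the pixel's ray), 0 where there is no reading.
- ctrl.camera_params(name): a dict with "camera_matrix" (3x3 intrinsics, pixels), "rvec" (rotation vector, rad) and "tvec" (3), from world to camera coordinates, as OpenCV has them. Camera axes: x right, y down, z forward; pixel columns grow to the right and rows downward; lengths in m; the calibration is good to about 2 mm. A picture is of the moment at which its call begins. camera_params takes no time and is no camera call.
A pose or a line that the arm cannot do raises ctrl.PlanningError and nothing moves.
- ctrl.hand_in(): hands the job in, once; it reports no verdict.
Trained networks look in the newest picture that a camera, given by its name, has taken for a name from the list of things; names that differ only in an ending like _2 or _b are one class to them, and where a whole thing is asked for, a point or a joint stands for the part that bears it (a point fixed in the world has none). Each returns a list of dicts, best first, with "p" (0 to 1); they miss things now and then, are a little off and sometimes report something else, mostly with a low value. They report only what shows in the picture. A call takes as long as a camera call.
- ctrl.spot_in(camera, target): "position" ([x, y, z] in m, in world coordinates, good to about 4 mm: the middle of the surface that is visible of it).
The state is a dict: "t": time; "joint_pos": joint angles; "joint_velocities": joint speeds; "tau": joint torques, N m; "tool_pos": TCP position; "tool_rot": TCP orientation; "contact_force": force on the tool from outside, world axes, zero at the start; "moment": the same for the moment, N m; "gripper_width": opening from 0.0 (shut) to 1.0 (fully open).
Only numpy, scipy, OpenCV 4.12 (cv2) and the standard library are available. Lean on these libraries where they do the work, as an engineer would, in place of code of your own. Each camera call takes 0.05 s, during which the arm holds its last target.

## Task

Clean up at the painting bench: take the long pink-handled brush out of the drying block, work it up and down inside the white wash pot for two full strokes, each from the floor of the pot up to near its rim and back down, and leave the brush standing in the pot to soak. Then close the tool-wash bottle: screw its cap down until it bottoms out, back it off a quarter turn so that the fumes can bleed off, and finish while still gripping the cap and holding it there. Leave the pot upright and the other things on the bench alone.

Things in the scene. Friction and masses are not known exactly. Their poses are not given: they have to be found in the camera images.
- wash_brush: long pink-handled brush, loose, 45 g, 190 mm long, round. Origin at the bristle end on its axis, z along the brush to the handle's end. Stiff bristle head 20 mm across over the first 34 mm, brass ferrule 15 mm across up to 60 mm, handle 14 mm across from 60 to 190 mm. Starts upright, head down, in any one of the block's three holes, bristle end 10 mm above the table
- black_brush: a short brush with a black handle, 120 mm long, otherwise shaped like the pink one, loose, upright in another hole of the block (its top 130 mm above the table); leave it standing there
- white_brush: a short brush with a white handle, 120 mm long, in the remaining hole, like the black one; leave it standing there
- brush_block: fixed wooden drying block, 46 mm (its x) by 210 mm (its y) by 55 mm high; origin at the centre of its underside. Three round holes 23 mm across and 45 mm deep in a row along its y, 70 mm apart, the middle one at its centre. It may stand left or right of the pot
- wash_pot: white stoneware pot with a purple band, loose, 450 g, open at the top, empty: 100 mm high, outside 80 mm across at the foot and 88 mm at the rim, wall 5 mm, floor 6 mm thick. Origin at the centre of its underside, z up
- bottle: milky tool-wash bottle 84 mm across, clamped in a fixed weighted cradle 130 mm across; neither turns nor moves. Origin under the centre of the cradle on the table; the cap sits on the same vertical axis. The shoulder falls away below 180 mm above the table
- cap: white ribbed screw cap, 40 mm across, 34 mm tall, a purple dab of paint on its top from centre to edge along its x. Origin at the centre of its lower edge, 186.5 mm above the table when fully down; z up on the screw axis. Already caught on its thread; turns with light friction (0.07 N m), needs no pressing; moves 4.2 mm along the axis per full turn
- cap_grip (a point): point on the cap's axis 22 mm above its lower edge (12 mm below its top): where to grip it from above; it rises and sinks with the cap
- cap_turn (a joint): how far the cap is unscrewed, rad: 0 when it has bottomed out on the neck (a hard stop); grows as it is unscrewed, anticlockwise seen from above. It starts between half a turn and nearly a full turn open (3.4 to 5.6), and cannot come off: its travel ends at 9.4
- parts_basket: teal basket with purple printed parts, 110 by 160 by 55 mm, loose, behind the task's things; leave it alone
- paint_jar: small brown paint jar with a black lid, 42 mm across, 55 mm tall, loose; leave it alone
- pink_dropper: pink dropper bottle with a white nozzle, 25 mm across, 76 mm tall, loose, on the robot's side; leave it alone
- phone: black phone lying flat, 150 by 73 by 9 mm, loose, on the robot's side; leave it alone
- swab_tub: white cotton-swab tub, 75 by 85 by 87 mm, loose, at the back; leave it alone

How it is judged:
By the outcome, as a careful person would: the job done as asked, in the order asked, and still so for the second after the job is handed in, while the arm keeps its last pose, push and grip.
It also fails if it takes over 69 s, if anything falls off the work surface, if the arm or the gripper's body presses on something with over 40 N, if the wrist force passes 120 N, or if a joint passes its speed limit or range.

## Working session

There is one attempt and no reset: what is moved stays moved. The work goes in short steps, each a Python script; the robot and the scene stay as the last script left them, time stands still between calls to the robot, and variables do not carry over. Pictures are saved under pics/ and viewed, and the job is handed in when it is done.

```bash
mkdir -p pics; ls; cat > look.py <<'E'
import cv2,sys,numpy as np
from cell import ctrl
def snap(name,fn):
    p,d=ctrl.read_camera(name); cv2.imwrite(f'pics/{fn}.png',p[:,:,::-1]); np.save(f'pics/{fn}.npy',d); return p,d
def backproj(name,u,v,d):
    c=ctrl.camera_params(name);K=np.array(c['camera_matrix']);R,_=cv2.Rodrigues(np.array(c['rvec'],float));t=np.array(c['tvec'],float).ravel()
    u=np.atleast_1d(u);v=np.atleast_1d(v);d=np.atleast_1d(d)
    pc=np.stack([(u-K[0,2])/K[0,0]*d,(v-K[1,2])/K[1,1]*d,d],-1)
    return (pc-t)@R
E
python3 - <<'E'
from look import *
for c in('side','top'):
    snap(c,c+'0'); 
    for n in ['wash_brush','black_brush','white_brush','brush_block','wash_pot','bottle','cap','parts_basket','paint_jar','pink_dropper','phone','swab_tub']:
        r=ctrl.spot_in(c,n)
        print(c,n,[(np.round(x['position'],3).tolist(),round(x['p'],2)) for x in r[:2]])
    p=ctrl.camera_params(c);R,_=cv2.Rodrigues(np.array(p['rvec'],float));print('campos',-R.T@np.array(p['tvec']).ravel())
print(ctrl.get_state()['t'])
E
```

```text
pics
side wash_brush [([0.488, -0.292, 0.132], 0.96)]
side black_brush [([0.509, -0.227, 0.092], 0.77)]
side white_brush [([0.523, -0.159, 0.097], 0.71)]
side brush_block [([0.496, -0.251, 0.052], 0.87)]
side wash_pot [([0.535, -0.028, 0.065], 0.62)]
side bottle [([0.567, 0.191, 0.094], 0.65), ([0.751, 0.146, 0.033], 0.39)]
side cap []
side parts_basket [([0.751, 0.144, 0.029], 0.62), ([0.573, 0.208, 0.22], 0.3)]
side paint_jar []
side pink_dropper [([0.379, 0.214, 0.036], 0.76), ([0.37, -0.255, 0.009], 0.57)]
side phone [([0.564, 0.187, 0.095], 0.73), ([0.371, -0.258, 0.006], 0.64)]
side swab_tub [([0.73, -0.264, 0.082], 0.83)]
campos [ 0.14789376 -0.71677634  0.95346407]
top wash_brush [([0.51, -0.215, 0.058], 0.44), ([0.488, -0.285, 0.137], 0.4)]
top black_brush []
top white_brush [([0.526, -0.15, 0.107], 0.38)]
top brush_block [([0.509, -0.214, 0.054], 0.68)]
top wash_pot [([0.541, -0.016, 0.004], 0.73)]
top bottle [([0.567, 0.203, 0.13], 0.67)]
top cap [([0.385, 0.218, 0.051], 0.65), ([0.577, 0.218, 0.223], 0.59)]
top parts_basket [([0.756, 0.148, 0.021], 0.77), ([0.574, 0.215, 0.226], 0.32)]
top paint_jar [([0.704, -0.122, 0.056], 0.71)]
top pink_dropper []
top phone [([0.351, -0.252, 0.008], 0.62)]
top swab_tub [([0.542, -0.016, 0.004], 0.71), ([0.487, -0.286, 0.135], 0.7)]
campos [0.46049204 0.00305354 1.31069951]
1.3
```

View pics/side0.png

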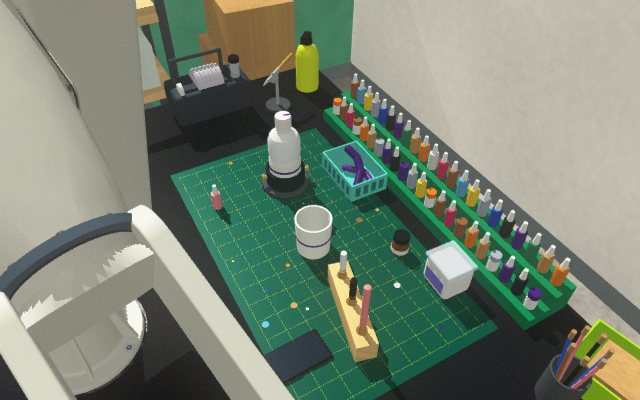

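View pics/top0.png

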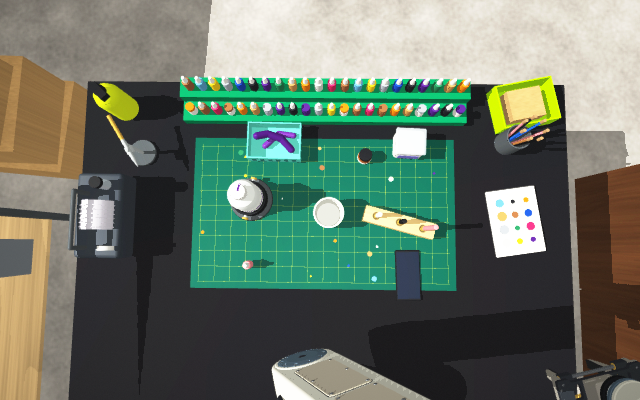

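The side picture shows the pink brush at the block's near-right end (366,305), with black (352,288) and white (343,263) next to it, the pot at (313,232) and the cap at (283,120). In the top picture the pot rim is at (329,212) and the cap at (243,190). Next I'll measure these from the depth.

```bash
python3 - <<'E'
from look import *
from scipy.optimize import least_squares
import colorsys
for c in('top','side'):
    im=cv2.imread(f'pics/{c}0.png');d=np.load(f'pics/{c}0.npy')
    v,u=np.mgrid[:400,:640]
    P=backproj(c,u.ravel(),v.ravel(),d.ravel()).reshape(400,640,3)
    hsv=cv2.cvtColor(im,cv2.COLOR_BGR2HSV)
    near=lambda x,y,r:np.hypot(P[...,0]-x,P[...,1]-y)<r
    z=P[...,2]
    # brush
    pink=near(.488,-.288,.04)&(z>.06)
    Q=P[pink]
    print(c,'brush n',len(Q),'zmax',z[pink].max())
    for a,b in((.06,.1),(.1,.13),(.13,.16),(.16,.19),(.19,.22)):
        m=(Q[:,2]>a)&(Q[:,2]<=b)
        if m.sum(): print('  ',a,m.sum(),Q[m].mean(0).round(4), Q[m].min(0).round(3),Q[m].max(0).round(3))
    for nm,x,y in(('black',.509,-.22),('white',.526,-.152)):
        m=near(x,y,.03)&(z>.115); 
        if m.sum(): print(nm,m.sum(),P[m].mean(0).round(4),z[m].max().round(3))
    m=near(.54,-.016,.06)&(z>.092)&(z<.112); Q=P[m]
    f=least_squares(lambda p:np.hypot(Q[:,0]-p[0],Q[:,1]-p[1])-p[2],[.54,-.016,.042],loss='soft_l1',f_scale=.002).x
    print('pot rim',len(Q),f.round(4),Q[:,2].mean().round(4),'bbox',Q.min(0).round(3),Q.max(0).round(3))
    m=near(.575,.217,.04)&(z>.212); Q=P[m]
    print('cap',m.sum(),Q.mean(0).round(4),Q.min(0).round(3),Q.max(0).round(3),np.percentile(Q[:,2],[50,90]))
    m=near(.575,.217,.03)&(z>.2)
    ys,xs=np.where(m); print('cap px',xs.min(),xs.max(),ys.min(),ys.max())
    y0,x0=int(ys.mean()),int(xs.mean())
    cr=cv2.resize(im[y0-30:y0+30,x0-40:x0+40],None,fx=8,fy=8,interpolation=cv2.INTER_NEAREST); cv2.imwrite(f'pics/cap_{c}.png',cr)
    pur=m&(z>.215)&(hsv[...,0]>115)&(hsv[...,0]<165)&(hsv[...,1]>80); print('dab',pur.sum(),P[pur].mean(0) if pur.sum() else '')
E
```

```text
top brush n 87 zmax 0.20095040526308922
   0.06 19 [ 0.4929 -0.2841  0.0779] [ 0.479 -0.288  0.06 ] [ 0.517 -0.272  0.1  ]
   0.1 15 [ 0.4917 -0.2857  0.1171] [ 0.487 -0.292  0.101] [ 0.498 -0.283  0.13 ]
   0.13 12 [ 0.4938 -0.2851  0.1455] [ 0.489 -0.288  0.13 ] [ 0.5   -0.284  0.159]
   0.16 15 [ 0.4935 -0.2851  0.1746] [ 0.488 -0.287  0.161] [ 0.499 -0.283  0.189]
   0.19 26 [ 0.4929 -0.2897  0.1981] [ 0.488 -0.296  0.192] [ 0.498 -0.283  0.201]
black 25 [ 0.5108 -0.2217  0.1272] 0.133
white 24 [ 0.5292 -0.1545  0.1269] 0.132
pot rim 168 [ 0.5347 -0.0144  0.0411] 0.0987 bbox [ 0.493 -0.056  0.093] [0.578 0.029 0.104]
cap 199 [0.5782 0.2201 0.2218] [0.559 0.201 0.212] [0.6   0.239 0.229] [0.22207116 0.22493834]
cap px 230 246 183 199
dab 10 [0.58803069 0.21879997 0.22361972]
side brush n 359 zmax 0.20272377534162322
   0.06 86 [ 0.4913 -0.2924  0.0789] [ 0.468 -0.309  0.06 ] [ 0.513 -0.253  0.099]
   0.1 64 [ 0.4912 -0.2927  0.1148] [ 0.487 -0.297  0.1  ] [ 0.5   -0.284  0.129]
   0.13 74 [ 0.4912 -0.2926  0.1453] [ 0.487 -0.297  0.131] [ 0.5   -0.284  0.16 ]
   0.16 73 [ 0.4913 -0.2924  0.1758] [ 0.487 -0.296  0.161] [ 0.499 -0.284  0.19 ]
   0.19 62 [ 0.4932 -0.2906  0.1982] [ 0.488 -0.297  0.191] [ 0.5   -0.281  0.203]
black 62 [ 0.5103 -0.2232  0.1262] 0.134
white 55 [ 0.5284 -0.1561  0.1258] 0.134
pot rim 347 [ 0.5343 -0.0142  0.0411] 0.0986 bbox [ 0.492 -0.058  0.092] [0.579 0.031 0.106]
cap 193 [0.5767 0.2175 0.2222] [0.558 0.2   0.212] [0.599 0.241 0.228] [0.22376886 0.22608735]
cap px 274 291 111 128
dab 5 [0.59042497 0.22076904 0.22517725]
```

```bash
python3 - <<'E'
from look import *
t=cv2.imread('pics/cap_top.png');s=cv2.imread('pics/cap_side.png')
cv2.imwrite('pics/cap_both.png',cv2.resize(np.hstack([t,s]),(800,300),interpolation=cv2.INTER_AREA))
print(ctrl.get_state()['t'], ctrl.inverse_kinematics([.488,-.288,.146],[180,0,0]), ctrl.inverse_kinematics([.575,.217,.195],[180,0,0]),ctrl.get_state()['tool_rot'])
E
```

```text
1.3 [-3.06992427e+01  1.94382786e+01  1.04472567e+02 -2.54444375e-14
  5.60891547e+01  5.93007573e+01] [ 2.05362300e+01  2.03781413e+01  9.60170606e+01 -2.54444375e-14
  6.36047981e+01  1.10536230e+02] [-1.79999659e+02 -1.12868430e-03  1.39100786e+01]
```

View pics/cap_both.png

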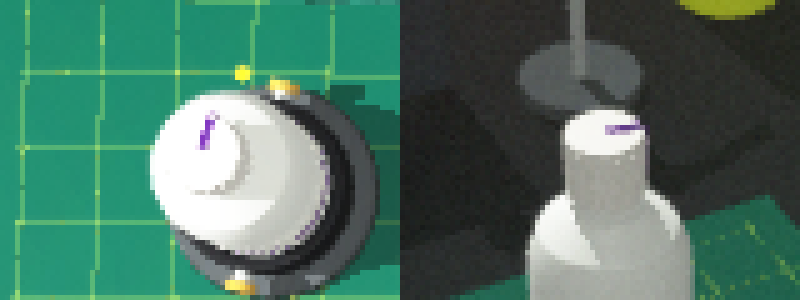

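```bash
python3 - <<'E'
from look import *
from scipy.optimize import least_squares
for c in('top','side'):
    d=np.load(f'pics/{c}0.npy'); v,u=np.mgrid[:400,:640]
    P=backproj(c,u.ravel(),v.ravel(),d.ravel())
    m=(np.hypot(P[:,0]-.579,P[:,1]-.22)<.03)&(P[:,2]>.2195);Q=P[m]
    print(c,m.sum(),((Q.min(0)+Q.max(0))/2).round(4),np.median(Q,0).round(4),(Q.max(0)-Q.min(0)).round(4),cv2.minEnclosingCircle(Q[:,:2].astype(np.float32)))
    # bottle body/cradle circle for axis check
    m=(np.hypot(P[:,0]-.579,P[:,1]-.22)<.06)&(P[:,2]>.1)&(P[:,2]<.17);Q=P[m]
    f=least_squares(lambda p:np.hypot(Q[:,0]-p[0],Q[:,1]-p[1])-.042,[.579,.22],loss='soft_l1',f_scale=.002).x
    print(' body',len(Q),f.round(4))
E
```

```text
top 168 [0.5803 0.2205 0.2241] [0.5788 0.2204 0.2224] [0.0388 0.0368 0.0091] ((0.5791995525360107, 0.21969428658485413), 0.020878629758954048)
 body 391 [0.5799 0.2232]
side 146 [0.5789 0.2212 0.2241] [0.5781 0.2184 0.2245] [0.0413 0.0391 0.0081] ((0.578855037689209, 0.22133421897888184), 0.021117249503731728)
 body 775 [0.5797 0.2251]
```

```bash
python3 - <<'E'
from look import *
b=[.493,-.290]
print(ctrl.inverse_kinematics([*b,.27],[180,0,90]),ctrl.inverse_kinematics([*b,.27],[180,0,-90]))
ctrl.goto([*b,.27],[180,0,90]); s=ctrl.get_state(); print(s['t'],np.round(s['tool_pos'],4),s['tool_rot'])
r=ctrl.move_linear([*b,.142],velocity=.15,stop_force=10); print('stop',r)
ctrl.move_gripper(0.0); s=ctrl.get_state(); print(s['t'],np.round(s['tool_pos'],4),s['gripper_width']*92,np.round(s['contact_force'],2))
snap('side','s1');snap('top','t1')
ctrl.move_linear([*b,.30],velocity=.2); s=ctrl.get_state(); print(s['t'],s['gripper_width']*92,np.round(s['contact_force'],2),np.round(s['tool_pos'],4))
snap('side','s2');snap('top','t2')
a=[cv2.imread('pics/s1.png')[150:400,200:560],cv2.imread('pics/s2.png')[150:400,200:560]]
cv2.imwrite('pics/brush1.png',np.hstack(a))
E
```

```text
[-30.6158043   12.69939453  96.62865214   0.          70.67195333
 -30.6158043 ] [-3.06158043e+01  1.26993945e+01  9.66286521e+01 -2.54444375e-14
  7.06719533e+01  1.49384196e+02]
3.0167 [ 0.4925 -0.2908  0.2698] [-1.79981192e+02  7.84858482e-03  8.99125944e+01]
stop False
5.175 [ 0.493  -0.29    0.1419] 13.444596292869834 [-0.2   0.8  -0.95]
6.2167 13.70415495569913 [ 0.04  0.84 -0.7 ] [ 0.4924 -0.2896  0.2988]
```

View pics/brush1.png

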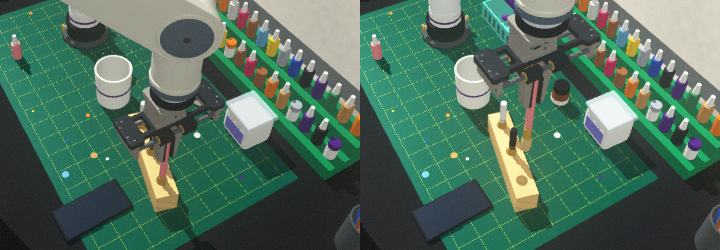

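View pics/t2.png

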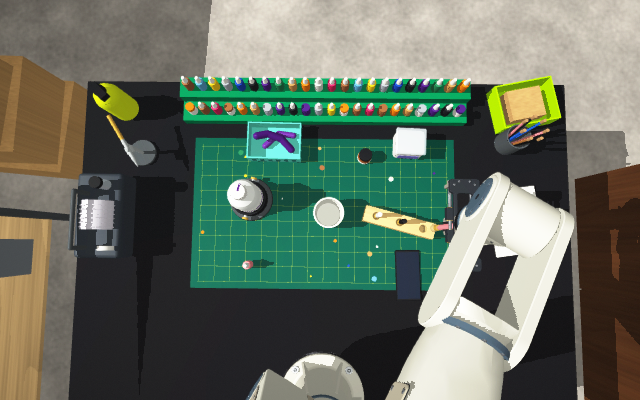

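The pink brush is in the gripper (right crop: handle at (528,110), head at (525,145)). Its hole at (522,181) is empty, and both short brushes are still standing. Next is the pot.

```bash
python3 - <<'E'
from look import *
p=[.535,-.0142]
def st(l):
    s=ctrl.get_state(); print(l,round(s['t'],2),np.round(s['tool_pos'],4),np.round(s['contact_force'],2),round(s['gripper_width']*92,2)); return s
ctrl.move_linear([*p,.30],velocity=.25); st('over')
snap('side','s3'); snap('top','t3')
cv2.imwrite('pics/over.png',np.hstack([cv2.imread('pics/s3.png')[100:350,200:500],cv2.imread('pics/t3.png')[80:330,200:500]]))
E
```

```text
over 7.58 [ 0.5348 -0.015   0.2999] [-0.07  0.02 -0.66] 13.42
```

View pics/over.png

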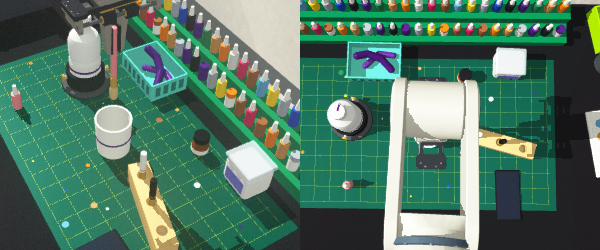

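The brush hangs vertically above the pot: head at (114,88) in the side crop, pot below it at (113,125). Lowering it and doing the strokes now.

```bash
python3 - <<'E'
from look import *
p=[.535,-.0142]
def st(l):
    s=ctrl.get_state(); print(l,round(s['t'],2),np.round(s['tool_pos'],4),np.round(s['contact_force'],2),round(s['gripper_width']*92,2)); return s
r=ctrl.move_linear([*p,.16],velocity=.15,stop_force=8); st(f'in {r}')
r=ctrl.move_linear([*p,.130],velocity=.04,stop_force=3); s=st(f'floor {r}'); z0=s['tool_pos'][2]
for k in range(2):
    ctrl.move_linear([*p,z0+.083],velocity=.12); ctrl.wait(.15); st('up')
    if k==0: snap('side','s4')
    ctrl.move_linear([*p,z0+.008],velocity=.12)
    r=ctrl.move_linear([*p,z0-.006],velocity=.03,stop_force=3); ctrl.wait(.15); st(f'down {r}')
snap('side','s5'); 
cv2.imwrite('pics/str.png',np.hstack([cv2.imread(f'pics/{n}.png')[100:320,230:430] for n in('s4','s5')]).repeat(2,0).repeat(2,1)[:, :800])
E
```

```text
in False 8.77 [ 0.5356 -0.0143  0.1608] [ 0.13  0.32 -0.32] 13.55
floor True 9.33 [ 0.535  -0.0142  0.1375] [ 0.97 -0.28  1.57] 13.37
up 10.32 [ 0.5344 -0.0142  0.2195] [ 0.16 -0.54  0.02] 13.74
down True 11.67 [ 0.5357 -0.0142  0.1371] [ 0.74 -0.28  2.46] 13.52
up 12.67 [ 0.5344 -0.0142  0.2195] [-0.81  0.19 -0.23] 13.65
down True 13.97 [ 0.5357 -0.0142  0.1367] [ 0.75 -0.55  2.75] 13.65
```

View pics/str.png

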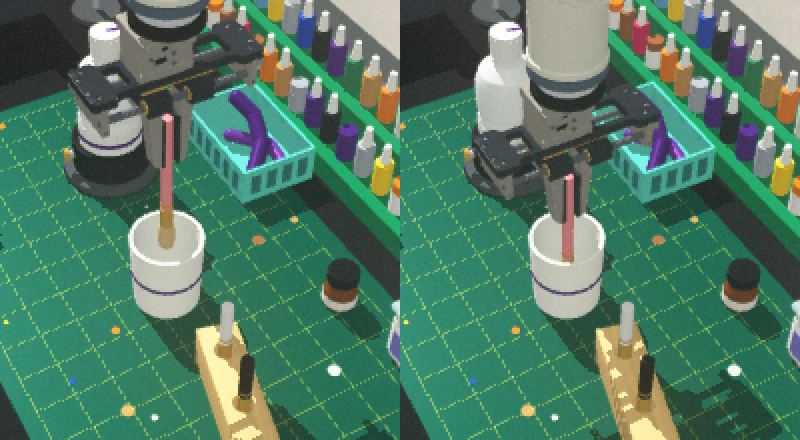

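The left view shows the head near the rim at the top of a stroke, the right view the brush back on the floor. The floor contact came at TCP z 0.1375 m, against 0.138 predicted. Releasing now.

```bash
python3 - <<'E'
from look import *
p=[.535,-.0142]
def st(l):
    s=ctrl.get_state(); print(l,round(s['t'],2),np.round(s['tool_pos'],4),np.round(s['contact_force'],2),round(s['gripper_width']*92,2)); return s
ctrl.move_gripper(1.0); ctrl.wait(.3); st('open'); snap('side','s6')
ctrl.move_linear([*p,.30],velocity=.12); st('up'); ctrl.wait(.3); snap('side','s7'); snap('top','t7')
cv2.imwrite('pics/rel.png',np.hstack([cv2.imread(f'pics/{n}.png')[100:320,230:430] for n in('s6','s7')]).repeat(2,0).repeat(2,1)[:, :800])
c=[.579,.2205]
for yaw in range(-180,181,30):
    q=ctrl.inverse_kinematics([*c,.30],[180,0,yaw]); print(yaw,None if q is None else np.round(q,1))
E
```

```text
open 15.53 [ 0.5351 -0.0142  0.1364] [-0.22  0.13 -0.54] 92.0
up 17.09 [ 0.5346 -0.0142  0.2992] [ 0.32 -0.36 -0.75] 92.16
-180 [ 20.7  15.9  88.6   0.   75.4 -69.3]
-150 [ 20.7  15.9  88.6   0.   75.4 -99.3]
-120 [  20.7   15.9   88.6    0.    75.4 -129.3]
-90 [  20.7   15.9   88.6    0.    75.4 -159.3]
-60 [ 20.7  15.9  88.6  -0.   75.4 170.7]
-30 [ 20.7  15.9  88.6  -0.   75.4 140.7]
0 [ 20.7  15.9  88.6  -0.   75.4 110.7]
30 [20.7 15.9 88.6 -0.  75.4 80.7]
60 [20.7 15.9 88.6 -0.  75.4 50.7]
90 [20.7 15.9 88.6 -0.  75.4 20.7]
120 [20.7 15.9 88.6  0.  75.4 -9.3]
150 [ 20.7  15.9  88.6   0.   75.4 -39.3]
180 [ 20.7  15.9  88.6   0.   75.4 -69.3]
```

View pics/rel.png

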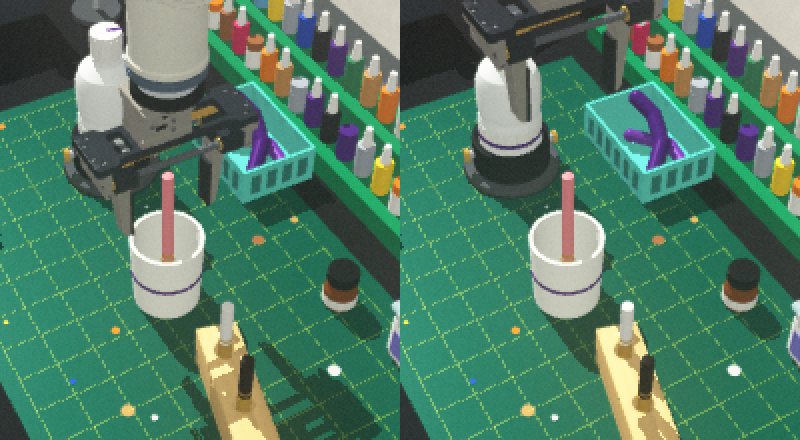

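The brush stands upright in the pot, with its top at (567,175) in the right view and the fingers clear of it. Now the cap. As q6 grows the yaw falls, which is clockwise, so I grip at q6 ≈ -166 and have about 335° of travel.

```bash
python3 - <<'E'
from look import *
c=[.579,.2205]
def st(l):
    s=ctrl.get_state(); print(l,round(s['t'],2),np.round(s['tool_pos'],4),'yaw',round(s['tool_rot'][2],1),'q6',round(s['joint_pos'][5],1),'F',np.round(s['contact_force'],2),'M',np.round(s['moment'],3),'tau6',round(s['tau'][5],3),round(s['gripper_width']*92,2)); return s
ctrl.goto([*c,.30],[180,0,-63.3]); st('above')
r=ctrl.move_linear([*c,.1925],velocity=.12,stop_force=8); st(f'down {r}')
ctrl.move_gripper(0.0); ctrl.wait(.2); st('grip')
snap('side','s8'); snap('top','t8')
cv2.imwrite('pics/capg.png',np.hstack([cv2.imread('pics/s8.png')[70:270,190:390],cv2.imread('pics/t8.png')[110:310,180:380]]).repeat(2,0).repeat(2,1))
E
```

```text
Traceback (most recent call last):
cell.PlanningError: the arm cannot take that pose within its joint ranges
```

```bash
cat > caph.py <<'E'
from look import *
c=[.579,.2205]
def qs(z,q6,xy=c):
    q=np.array(ctrl.inverse_kinematics([*xy,z],[180,0,90]),float); q[5]=q6; q[3]=0; return q.tolist()
def st(l):
    s=ctrl.get_state(); print(l,round(s['t'],2),np.round(s['tool_pos'],4),'yaw',round(s['tool_rot'][2],1),'q6',round(s['joint_pos'][5],2),'F',np.round(s['contact_force'],2),'M',np.round(s['moment'],3),'tau6',round(s['tau'][5],3),round(s['gripper_width']*92,2)); return s
E
python3 - <<'E'
from caph import *
ctrl.goto_joints(qs(.30,-166)); st('above')
for z in(.25,.21,.1925):
    ctrl.goto_joints(qs(z,-166)); s=st('down')
    if np.linalg.norm(s['contact_force'])>8: print('contact'); break
else:
    ctrl.move_gripper(0.0); ctrl.wait(.2); st('grip')
snap('side','s8'); snap('top','t8')
cv2.imwrite('pics/capg.png',np.hstack([cv2.imread('pics/s8.png')[70:270,190:390],cv2.imread('pics/t8.png')[110:310,180:380]]).repeat(2,0).repeat(2,1))
E
```

```text
above 19.93 [0.579  0.2203 0.3   ] yaw -83.3 q6 -165.97 F [ 0.43  0.64 -0.39] M [ 0.061 -0.002 -0.019] tau6 -0.012 92.3
down 20.24 [0.5781 0.22   0.2492] yaw -83.3 q6 -165.99 F [1.33 0.03 0.02] M [ 0.073 -0.026 -0.03 ] tau6 0.006 91.99
down 20.52 [0.5788 0.2204 0.2108] yaw -83.3 q6 -165.99 F [-1.06  0.34  0.73] M [ 0.116 -0.062 -0.041] tau6 0.003 91.84
down 20.77 [0.5792 0.2206 0.1937] yaw -83.3 q6 -166.0 F [-0.71  0.91 -0.23] M [ 0.116 -0.047  0.007] tau6 0.001 92.03
grip 21.81 [0.5791 0.2205 0.1925] yaw -83.3 q6 -166.0 F [ 0.61 -0.7  -0.19] M [ 0.096 -0.158 -0.029] tau6 -0.0 39.32
```

View pics/capg.png

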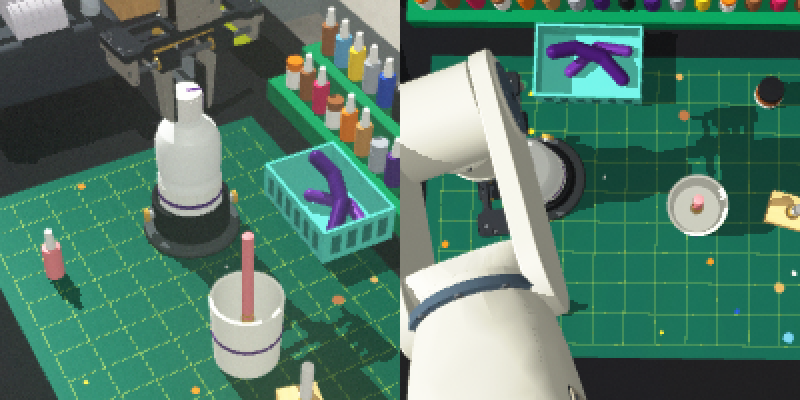

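The cap is gripped with a 39.3 mm gap and almost no side force. The side view shows its dab at (190,90) between the fingers, and the brush is still upright in the pot. Starting to close.

```bash
cat >> caph.py <<'E'
def ang(fn):
    "dab azimuth from side picture"
    im=cv2.imread(f'pics/{fn}.png');d=np.load(f'pics/{fn}.npy');h=cv2.cvtColor(im,cv2.COLOR_BGR2HSV)
    v,u=np.mgrid[:400,:640];P=backproj('side',u.ravel(),v.ravel(),d.ravel()).reshape(400,640,3)
    m=(np.hypot(P[...,0]-c[0],P[...,1]-c[1])<.025)&(P[...,2]>.214)&(P[...,2]<.235)&(h[...,0]>115)&(h[...,0]<165)&(h[...,1]>60)
    if m.sum()==0: return None
    q=P[m].mean(0); return m.sum(),q.round(4),np.degrees(np.arctan2(q[1]-c[1],q[0]-c[0])).round(1)
E
python3 - <<'E'
from caph import *
print(ang('s8'))
z0=.1925
for k,q6 in enumerate((-120,-60,0)):
    ctrl.goto_joints(qs(z0-4.2e-3*(q6+166)/360,q6)); st('turn'); snap('side',f's9_{k}'); print(ang(f's9_{k}'))
cv2.imwrite('pics/turn1.png',np.hstack([cv2.imread(f'pics/{n}.png')[90:150,255:315] for n in('s8','s9_0','s9_1','s9_2')]).repeat(3,0).repeat(3,1))
E
```

```text
(np.int64(8), array([0.5914, 0.2193, 0.225 ]), np.float64(-5.4))
turn 22.7 [0.5785 0.2207 0.1919] yaw -129.2 q6 -120.13 F [-3.36  2.59  1.71] M [ 0.46   0.51  -0.034] tau6 0.074 39.52
(np.int64(11), array([0.5845, 0.2136, 0.223 ]), np.float64(-51.1))
turn 23.73 [0.5782 0.2215 0.1912] yaw 170.7 q6 -60.03 F [-5.34  6.09  2.24] M [ 1.191  0.808 -0.134] tau6 -0.019 39.47
None
turn 24.77 [0.5788 0.2221 0.1906] yaw 110.7 q6 -0.03 F [-4.1   8.17  0.07] M [ 1.514  0.547 -0.063] tau6 -0.022 39.6
(np.int64(2), array([0.5744, 0.2243, 0.2225]), np.float64(140.5))
```

View pics/turn1.png

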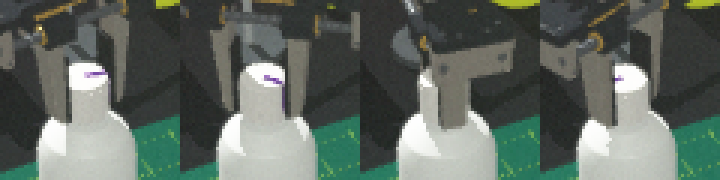

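The dab turns together with the gripper: -5° → -51°, and 140° after roughly 166° clockwise (expected about 188°; only 2 dab pixels are visible there, so that reading is poor). Side force builds because the grip is about 1 mm off the axis, so I'll follow the true axis and take small steps while watching the moment.

```bash
cat >> caph.py <<'E'
cc=np.array([.5784,.2214]); e0=np.array(c)-cc
def pose(q6):
    a=np.radians(-(q6+166)); R=np.array([[np.cos(a),-np.sin(a)],[np.sin(a),np.cos(a)]])
    return qs(.1925-4.2e-3*(q6+166)/360,q6,(cc+R@e0).tolist())
E
python3 - <<'E'
from caph import *
q6=0
ctrl.goto_joints(pose(0)); s=st('recentre'); 
base=None
while q6<160:
    q6+=8
    ctrl.goto_joints(pose(q6)); s=ctrl.get_state()
    print(q6,round(s['t'],2),'lag',round(q6-s['joint_pos'][5],2),'F',np.round(s['contact_force'],1),'M',np.round(s['moment'],2),'tau6',round(s['tau'][5],3),np.round(s['tool_pos'],4))
    if base is None: base=s['moment'][2]
    if abs(s['moment'][2]-base)>.3 or s['t']>40 or abs(s['tau'][5])>.35: break
st('end'); snap('side','s10'); print(ang('s10'))
E
```

```text
recentre 25.07 [0.5787 0.2223 0.1907] yaw 110.9 q6 -0.02 F [ 4.69  2.32 -2.42] M [ 0.38  -0.921 -0.005] tau6 -0.03 39.47
8 25.32 lag -0.04 F [ 4.6  1.8 -2.5] M [ 0.37 -0.88 -0.08] tau6 0.421 [0.5788 0.2223 0.1906]
end 25.32 [0.5788 0.2223 0.1906] yaw 102.8 q6 8.04 F [ 4.64  1.81 -2.52] M [ 0.367 -0.881 -0.078] tau6 0.421 39.84
(np.int64(3), array([0.5733, 0.2249, 0.2225]), np.float64(142.3))
```

```bash
sed -i 's/^cc=.*/cc=np.array([.5787,.22175]); e0=np.array(c)-cc/' caph.py
python3 - <<'E'
from caph import *
q6=8
while q6<160:
    q6+=8
    ctrl.goto_joints(pose(q6)); ctrl.wait(.06); s=ctrl.get_state()
    print(q6,round(s['t'],2),'lag',round(q6-s['joint_pos'][5],2),'F',np.round(s['contact_force'],1),'M',np.round(s['moment'],2),'tau6',round(s['tau'][5],3),np.round(s['tool_pos'],4))
    if abs(s['moment'][2]+.05)>.3 or s['t']>40: break
ctrl.wait(.2);st('end'); snap('side','s11'); print(ang('s11'))
E
```

```text
16 25.69 lag 0.24 F [ 3.5 -2.7 -1.4] M [-0.44 -0.88 -0.03] tau6 0.118 [0.5789 0.2225 0.1905]
24 26.01 lag 0.38 F [ 4.4 -3.3 -1.1] M [-0.63 -0.92 -0.09] tau6 0.059 [0.579  0.2225 0.1903]
32 26.32 lag 0.38 F [ 3.9 -3.7 -1.5] M [-0.63 -0.87 -0.06] tau6 0.032 [0.5792 0.2225 0.1903]
40 26.64 lag 0.38 F [ 4.6 -3.8 -0.5] M [-0.7  -0.85 -0.05] tau6 0.032 [0.5793 0.2225 0.1902]
48 26.96 lag 0.38 F [ 4.2 -3.6 -1.3] M [-0.69 -0.75 -0.03] tau6 0.032 [0.5794 0.2224 0.1901]
56 27.27 lag 0.4 F [ 4.  -3.9  0. ] M [-0.68 -0.8  -0.05] tau6 0.037 [0.5795 0.2223 0.19  ]
64 27.59 lag 0.4 F [ 3.4 -3.2 -0.3] M [-0.72 -0.75 -0.1 ] tau6 0.031 [0.5796 0.2222 0.1899]
72 27.91 lag 0.48 F [ 4.8 -3.9 -0.2] M [-0.78 -0.66 -0.1 ] tau6 0.039 [0.5797 0.2221 0.1898]
80 28.23 lag 0.49 F [ 2.7 -3.5  0.2] M [-0.71 -0.63 -0.06] tau6 0.031 [0.5798 0.222  0.1897]
88 28.54 lag 0.58 F [ 4.2 -4.  -0.5] M [-0.85 -0.63 -0.04] tau6 0.043 [0.5798 0.2219 0.1896]
96 28.86 lag 0.58 F [ 2.9 -3.7 -0.9] M [-0.77 -0.61 -0.08] tau6 0.031 [0.5799 0.2217 0.1895]
104 29.18 lag 0.66 F [ 3.1 -4.6  0.2] M [-0.81 -0.52  0.65] tau6 0.678 [0.5799 0.2216 0.1894]
end 29.38 [0.5799 0.2216 0.1894] yaw 7.5 q6 103.34 F [ 2.5  -5.02  1.36] M [-0.866 -0.501  0.63 ] tau6 0.608 39.54
(np.int64(7), array([0.5804, 0.2337, 0.2235]), np.float64(83.8))
```

The hard stop shows clearly at q6 ≈ 100–103: Mz jumped from -0.05 to +0.65 N m after about 269° (4.7 rad, within the range given). The dab reads 84° against 85° expected, so nothing slipped. Next I back off to find the zero-torque angle, then go a quarter turn.

```bash
python3 - <<'E'
from caph import *
q6=104
while q6>94:
    q6-=1
    ctrl.goto_joints(pose(q6)); ctrl.wait(.15); 
    M=[]
    for _ in range(3): s=ctrl.get_state(); M.append(s['moment'][2]); ctrl.wait(.03)
    print(q6,round(s['t'],2),'q6',round(s['joint_pos'][5],2),'Mz',round(np.mean(M),3),'tau6',round(s['tau'][5],3),'F',np.round(s['contact_force'],1))
    if np.mean(M)<-.0: break
snap('side','s12'); print(ang('s12'))
E
```

```text
103 29.89 q6 102.36 Mz 0.331 tau6 0.37 F [ 2.6 -4.8  0.6]
102 30.39 q6 101.38 Mz 0.114 tau6 0.094 F [ 2.7 -4.6  0.3]
101 30.89 q6 100.38 Mz -0.01 tau6 0.008 F [ 3.4 -4.9  0.1]
(np.int64(5), array([0.5813, 0.2355, 0.2221]), np.float64(81.4))
```

```bash
python3 - <<'E'
from caph import *
for q6 in (99,97,70,40,9.7):
    ctrl.goto_joints(pose(q6)); ctrl.wait(.15); st(q6)
snap('side','s13'); snap('top','t13'); print(ang('s13'))
cv2.imwrite('pics/fin.png',np.hstack([cv2.imread('pics/s13.png')[90:390,200:440],cv2.imread('pics/t13.png')[90:310,180:460].repeat(1,0)[:300].copy() if 0 else cv2.copyMakeBorder(cv2.imread('pics/t13.png')[90:310,180:460],0,80,0,0,cv2.BORDER_CONSTANT)]))
cv2.imwrite('pics/fincap.png',np.hstack([cv2.imread(f'pics/{n}.png')[90:150,255:315] for n in('s11','s12','s13')]).repeat(4,0).repeat(4,1))
E
```

```text
99 31.38 [0.5799 0.2217 0.1894] yaw 12.4 q6 98.38 F [ 3.33 -4.88  0.62] M [-0.908 -0.525  0.03 ] tau6 0.059 39.19
97 31.77 [0.5799 0.2218 0.1895] yaw 14.4 q6 96.38 F [ 3.05 -4.61 -0.54] M [-0.86  -0.547  0.029] tau6 0.059 39.52
70 32.45 [0.5797 0.2222 0.1898] yaw 41.5 q6 69.38 F [ 3.51 -5.37  0.8 ] M [-1.026 -0.697  0.095] tau6 0.074 39.52
40 33.17 [0.5793 0.2225 0.1902] yaw 71.5 q6 39.38 F [ 4.82 -3.99 -0.97] M [-0.953 -0.893  0.088] tau6 0.074 39.58
9.7 33.88 [0.5788 0.2226 0.1905] yaw 101.9 q6 9.08 F [ 5.63 -4.58 -0.59] M [-0.879 -0.943  0.086] tau6 0.073 39.52
(np.int64(4), array([0.5709, 0.2225, 0.2248]), np.float64(166.1))
```

View pics/fin.png

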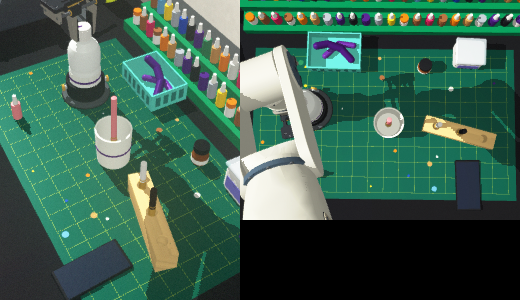

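View pics/fincap.png

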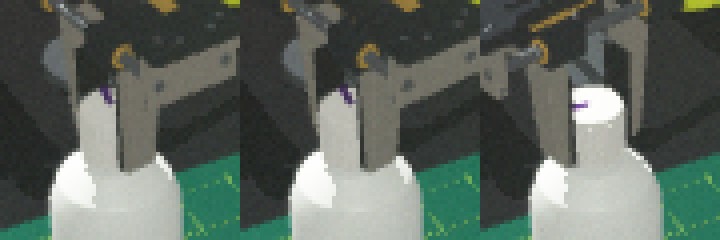

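The cap is backed off from the stop: the dab moved about +93° in the pictures, and the gripper turned about 91.7° from the zero-torque angle. The brush stands in the upright pot at (113,140) in the side crop, and the other things look untouched. Handing in while still gripping the cap.

```bash
python3 - <<'E'
from caph import *
st('final'); print(ctrl.hand_in())
E
```

```text
final 33.98 [0.5788 0.2226 0.1905] yaw 101.9 q6 9.08 F [ 5.72 -5.38 -0.89] M [-0.957 -1.001  0.133] tau6 0.074 39.49
the job is handed in; nothing more can be done
None
```

I did the whole job in the order you asked and handed it in at 34 s of the 69 s allowed; no verdict is reported.

- **Brush:** I took the pink brush from its hole and did two full strokes in the pot. Each went from contact with the floor to the bristle end about 12 mm below the rim and back to the floor. Once released it stood upright by itself, and it was still standing in the last pictures.
- **Cap:** I screwed it down about 269° to a clear hard stop, where the moment jumped to about 0.65 N m. I then backed it off about 91.7°, measured from where the stop's torque faded out. The purple dab agreed, moving about 93°. The arm is still gripping the cap at 39.5 mm.
- **Rest of the bench:** in the last pictures the pot is upright and the short brushes and other things look unmoved.

**Checks that disagreed:**
- My first cap centre was about 1 mm off, so the grip carries a steady side force of about 5–8 N. That is well under the limits.
- The small friction moments did not have the expected sign, and part-hidden dab readings were off by up to about 45°. For the cap angle I relied on the jump at the stop and the gripper's own angle.
- The quarter turn may be about 1–2° over.

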